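# Put the screw carton away in the push-latch drawer

## Task

Put the carton of screws away in the drawer of the unit that has the yellow plate on its roof, leave that drawer shut and latched, and leave the other unit's drawer as you found it (open or shut). The drawers have no handles but push-push latches: a push right in and a release pops a shut drawer open or catches an open one, so look before you push and check afterwards that it stayed shut. Set the carton down upright on the drawer's floor before letting go of it, never push a drawer harder than 40 N, and do not knock over the glue bottle.

Things in the scene. Friction and masses are not known exactly. Their poses are not given: they have to be found in the camera images.
- screw_carton: closed cardboard carton of screws, brown with a white and green label, 61 x 90 x 55 mm (its own x, y, z), 0.3 to 0.6 kg, standing on the bench. Origin at the centre of its underside, z up. Grasp it from above across its 61 mm width (along its x axis)
- yellow_plate: flat yellow plate with a black rim, 60 x 100 x 4 mm, fixed on the roof of the unit whose drawer is to be loaded, 85 mm behind that unit's front plane; it may be on unit_a or unit_b (the other carries a blue plate). Origin at the centre of its underside, 90 mm above the bench
- unit_a: low plywood drawer unit fixed to the bench, 162 mm wide (y), 135 mm deep (x), 90 mm high, with one grey-fronted drawer that stands open at the start. Origin at bench height under the middle of its front plane; x points from the front into the unit, y across it, z up. It stands beside unit_b, on either side of it
- unit_b: a unit just like unit_a, origin and axes likewise, but its drawer is latched shut at the start
- drawer_a (a joint): slide of unit_a's drawer in m: 0 (give or take 2 mm) = shut and latched, outer face 30 mm in front of the unit; 0.112 = fully open (the start), where its spring drives it when unlatched; -0.014 = pushed right in, against a springy buffer (about 7 N more per mm). The spring pushes out with 6 N when shut, 2 N when open
- drawer_b (a joint): slide of unit_b's drawer, same values; latched shut (0) at the start. Both latches change over only if pushed in past a point between -0.006 and -0.012 (it differs from start to start) and then released; after a shorter push an open drawer comes back open and a latched one stays latched
- front_a (a point): centre of the outer face of unit_a's drawer front panel, 45 mm above the bench, moves with the drawer (axes as unit_a). The panel is 158 mm wide, spans 8 to 82 mm above the bench and is 12 mm thick; push it along +x of the unit
- floor_a (a point): centre of the inner floor of unit_a's drawer, 18 mm above the bench, moves with the drawer (axes as unit_a). The clear inside is 108 mm along x and 130 mm along y, so the carton goes in with its 90 mm length along x; walls rise 40 mm above the floor. Fully open, the whole inside is clear of the unit's roof
- front_b (a point): centre of the outer face of unit_b's drawer front panel, 45 mm above the bench, moves with the drawer (axes as unit_b). The panel is 158 mm wide, spans 8 to 82 mm above the bench and is 12 mm thick; push it along +x of the unit
- floor_b (a point): centre of the inner floor of unit_b's drawer, 18 mm above the bench, moves with the drawer (axes as unit_b). The clear inside is 108 mm along x and 130 mm along y, so the carton goes in with its 90 mm length along x; walls rise 40 mm above the floor. Fully open, the whole inside is clear of the unit's roof
- glue_bottle: yellow glue bottle with an orange nozzle, 222 mm tall, 53 x 65 mm, standing loose behind the carton to the right of the units; origin at the centre of its foot, z up
Things that resemble listed ones, but are neither listed nor needed, are in the scene too. Leave any blue or turquoise look-alike of the screw_carton alone.

How it is judged:
On the way, in this order (a step that is already met when the one before it is completed fails the run):
1. the carton is lowered into the open drawer of the unit with the yellow plate, still in the fingers (((horizontal distance between yellow_plate and unit_a below 0.12 m and value of joint drawer_a above 0.09 m and z of screw_carton in the frame of floor_a between -0.01 and 0.02 m and x of screw_carton in the frame of floor_a between -0.03 and 0.03 m and y of screw_carton in the frame of floor_a between -0.045 and 0.045 m and contact force between the fingers and screw_carton above 1 N) or (horizontal distance between yellow_plate and unit_b below 0.12 m and value of joint drawer_b above 0.09 m and z of screw_carton in the frame of floor_b between -0.01 and 0.02 m and x of screw_carton in the frame of floor_b between -0.03 and 0.03 m and y of screw_carton in the frame of floor_b between -0.045 and 0.045 m and contact force between the fingers and screw_carton above 1 N))), for 0.05 s.
2. the carton is let go and rests upright on the floor of that drawer (((horizontal distance between yellow_plate and unit_a below 0.12 m and z of screw_carton in the frame of floor_a below 0.006 m and contact force between the fingers and screw_carton below 0.1 N and angle between screw_carton's own z axis and vertical below 0.15 rad) or (horizontal distance between yellow_plate and unit_b below 0.12 m and z of screw_carton in the frame of floor_b below 0.006 m and contact force between the fingers and screw_carton below 0.1 N and angle between screw_carton's own z axis and vertical below 0.15 rad))), for 0.2 s.
At the end, for the whole second after the job is handed in: The yellow-plate unit's drawer is at rest, held shut by its latch (under 6 mm out from latched), with the carton in it, upright (0.15 rad) and flat on its floor (6 mm). The other drawer is as it was: drawer_a still open (over 90 mm) or drawer_b still shut (under 6 mm out) (((horizontal distance between yellow_plate and unit_a below 0.12 m and value of joint each of drawer_a, drawer_b below 0.006 m and velocity of joint drawer_a between -0.01 and 0.01 m/s and z of screw_carton in the frame of floor_a between -0.01 and 0.006 m and horizontal distance between screw_carton and floor_a below 0.05 m and angle between screw_carton's own z axis and vertical below 0.15 rad and linear speed of screw_carton below 0.02 m/s) or (horizontal distance between yellow_plate and unit_b below 0.12 m and value of joint drawer_b below 0.006 m and velocity of joint drawer_b between -0.01 and 0.01 m/s and value of joint drawer_a above 0.09 m and z of screw_carton in the frame of floor_b between -0.01 and 0.006 m and horizontal distance between screw_carton and floor_b below 0.05 m and angle between screw_carton's own z axis and vertical below 0.15 rad and linear speed of screw_carton below 0.02 m/s))); the robot touches nothing.
It fails at once if drawer_a or its unit is pushed with more than 40 N (contact force between the fingers and unit_a above 40 N).
It fails at once if drawer_b or its unit is pushed with more than 40 N (contact force between the fingers and unit_b above 40 N).
It fails at once if the glue bottle is knocked over (angle between glue_bottle's own z axis and vertical above 0.6 rad).
It also fails if it takes over 72 s, if anything falls off the work surface, if the arm or the gripper's body presses on something with over 40 N, if the wrist force passes 120 N, or if a joint passes its speed limit or range.

## Robot

A 7-joint arm with a two-finger parallel gripper is mounted at the origin on the work surface; the furniture and walls round the work are solid. World frame = base frame: x ahead of the robot, y to its left, z up, the work surface at z = 0. Lengths are in m, angles in rad, forces in N, time in s.
With the tool pointing down it reaches from about 0.4 to 0.875 m from the base axis. Payload 6.5 kg.
Tool frame: the origin (TCP) lies on the centre line of the jaws, within the pads' length; the fingertips stand 8 mm ahead of it and the grasp point (between the pads) lies 11 mm behind it; z points along the fingers, y is the line along which they close (so a half turn about z gives the same grasp; the last joint's range is limited). The gripper opens to 85 mm and grips with 20 to 120 N. Pads are 22 mm wide; open, the fingers measure 114 mm over their backs; the gripper's body (76 mm by 85 mm) begins 54 mm behind the grasp point. The pads swing forward as they close: fully open they stand 13 mm farther back than shut.
Start: joints at [1.271, 0.536, -0.004, 1.538, 0.003, 1.067, -0.071], TCP at [0.151, -0.632, 0.239] pointing down, gripper open.
Joint ranges: [-2.7, 2.7], [-0.37, 2.16], [-1.27, 1.26], [0.24, 2.4], [-1.31, 4.45], [0.19, 1.91], [-2.76, 2.76]. Speed limits (rad/s): [2.39, 2.39, 3.14, 3.14, 3.14, 3.14, 3.14].

## Interface

Orientations are given as [roll, pitch, yaw] about the fixed x, y, z axes, in that order (R = Rz(yaw) Ry(pitch) Rx(roll)).
In Python, from station import robot, vision gives the robot as it stands. The module is installed in compiled form; this text tells all that it offers.
- The arm moves only by the tool arm_command, never from a script. Its argument "increments" is one flat list of numbers, 6 for each row, row after row: the shift along the world's x, y, z in cm, then the turn, a rotation vector about the world's x, y, z in degrees. In form: [dx, dy, dz, ax, ay, az, dx, dy, dz, ax, ay, az, ...]. A call has exactly 5 rows; each row is the pose to reach, as a shift and turn from the pose commanded when the call began; what a row does not reach only later rows make up. A row lasts 1/10 s, in which the tool goes at most 50 mm and 8.59 degrees, less where a joint would pass 70% of its speed; a pose out of reach is approached as far as the arm can. A call with a gripper value outside its range is refused whole. "claw" is the finger opening in cm, from 0 to 8.54, set as the call begins (left out, the last holds). The fingers move at their own pace and stop on an object; "force" is the grip in N (left out, the last holds). Time passes only in rows, so rows that repeat a pose let the fingers close, or fill a call up. It gives the time, the measured TCP pose, the force, the opening and the grip force at its end, in the units of the state.
- robot.observe(): the state, without advancing time (a new reading comes with each control period).
- vision.camera(name): name is "scene" or "top"; returns the picture (480x640x3 uint8, red, green, blue); there is no depth.
- vision.get_calibration(name): a dict with "K" (3x3 intrinsics, pixels), "world_from_camera" (4x4, takes a point from camera to world coordinates). Camera axes: x right, y up, looking along -z (the intrinsics and any distortion apply to the point x, -y, -z); pixel columns grow to the right and rows downward; lengths in m; the calibration is good to about 2 mm. A picture is of the moment at which its call begins. get_calibration takes no time and is no camera call.
- robot.close_job(): hands the job in; it is judged then, once.
The state is a dict: "clock": time; "joint_pos": joint angles; "joint_velocities": joint speeds; "effort": joint torques, N m; "tool_pos": TCP position; "ee_rot": TCP orientation; "wrist_force": force on the tool from outside, world axes, zero at the start; "torque": the same for the moment, N m; "gripper_width": finger opening in m; "finger_force": force on a finger pad.
Only numpy, scipy, OpenCV 4.12 (cv2) and the standard library are available. Lean on these libraries where they do the work, as an engineer would, in place of code of your own. Each camera call takes 0.05 s, during which the arm holds its last target. There are 200 camera calls.

## Working session

There is one attempt and no reset: what is moved stays moved. The work goes in short steps, Python scripts to look and compute and a tool call to move; the robot and the scene stay as the last step left them, time stands still between calls to the robot, and variables do not carry over. Pictures are saved under pics/ and viewed, at most 10 in all, crops included, and the job is handed in when it is done.

Besides the shell and the picture viewer there is one more tool, called after "Request:" by a JSON object that holds its "name" and its "arguments", one argument or row to a line. arm_command: Moves the arm, as the interface text tells. Its arguments: {"type":"object","properties":{"increments":{"type":"array","items":{"type":"number"}},"claw":{"type":"number"},"force":{"type":"number"}},"required":["increments"]}

```bash
mkdir -p pics; cat > h.py <<'E'
import numpy as np, cv2
from station import robot, vision
def shot(n,f):
    im=vision.camera(n); cv2.imwrite(f'pics/{f}.png',cv2.cvtColor(im,cv2.COLOR_RGB2BGR)); return im
def ray(n,u,v):
    c=vision.get_calibration(n); K=np.array(c['K']); T=np.array(c['world_from_camera'])
    d=np.linalg.solve(K,[u,v,1.]); d=T[:3,:3]@np.array([d[0],-d[1],-d[2]]); return T[:3,3],d
def onz(n,u,v,z):
    o,d=ray(n,u,v); return o+d*(z-o[2])/d[2]
def tri(a,b):
    (o1,d1),(o2,d2)=a,b
    s=np.linalg.lstsq(np.c_[d1,-d2],o2-o1,rcond=None)[0]
    p,q=o1+s[0]*d1,o2+s[1]*d2; return (p+q)/2,np.linalg.norm(p-q)
def proj(n,p):
    c=vision.get_calibration(n); K=np.array(c['K']); T=np.array(c['world_from_camera'])
    q=T[:3,:3].T@(np.array(p)-T[:3,3]); q=K@np.array([q[0],-q[1],-q[2]]); return q[:2]/q[2]
E
python3 - <<'E'
from h import *
np.set_printoptions(precision=3,suppress=True)
for n in('scene','top'):
    shot(n,n+'0'); c=vision.get_calibration(n); print(c)
print(robot.observe())
E
```

```text
{'K': array([[614.143,   0.   , 316.005],
       [  0.   , 614.143, 238.674],
       [  0.   ,   0.   ,   1.   ]]), 'world_from_camera': array([[-0.549,  0.601, -0.581, -0.356],
       [-0.836, -0.397,  0.379,  0.449],
       [-0.003,  0.694,  0.72 ,  1.04 ],
       [ 0.   ,  0.   ,  0.   ,  1.   ]])}
{'K': array([[588.586,   0.   , 320.663],
       [  0.   , 588.586, 238.431],
       [  0.   ,   0.   ,   1.   ]]), 'world_from_camera': array([[-0.014,  0.997, -0.078,  0.344],
       [-1.   , -0.013,  0.012, -0.051],
       [ 0.011,  0.078,  0.997,  1.316],
       [ 0.   ,  0.   ,  0.   ,  1.   ]])}
{'clock': 0.1, 'joint_pos': array([ 1.271,  0.537, -0.004,  1.539,  0.003,  1.067, -0.071]), 'joint_velocities': array([ 0.001, -0.   ,  0.002, -0.004, -0.   ,  0.001, -0.001]), 'effort': array([  0.003, -58.457,   1.052, -25.978,   0.013,   0.005,   0.   ]), 'tool_pos': array([ 0.15 , -0.632,  0.238]), 'ee_rot': array([-3.14 ,  0.   ,  0.234]), 'wrist_force': array([-0.236, -0.8  , -0.651]), 'torque': array([-0.006, -0.047, -0.009]), 'finger_force': 0.0, 'gripper_width': 0.08519594134303418}
```

View pics/scene0.png

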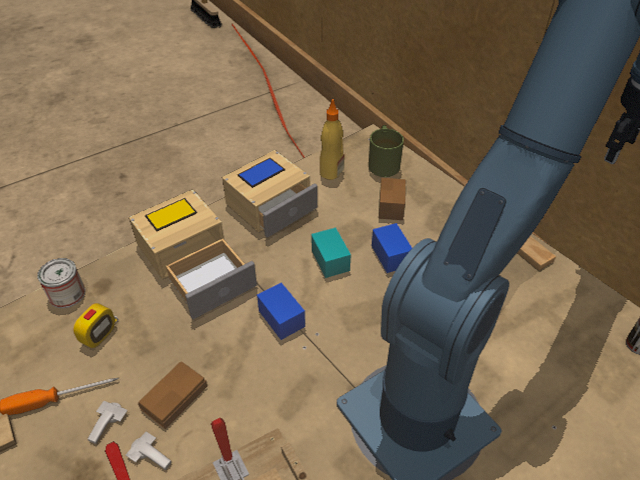

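View pics/top0.png

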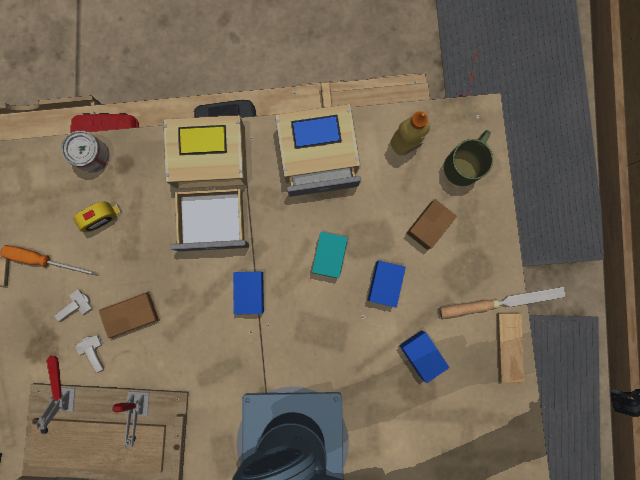

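The yellow plate is on the unit with the open drawer (unit_a; plate at top (203,139), drawer floor at (211,216)), and the shut drawer with the blue plate is at (318,183). The brown carton stands at top (432,225), with the bottle and mug behind it. The brown block at (128,315) is a look-alike, as are the blue and turquoise boxes.

```bash
python3 - <<'E'
from h import *
t=cv2.imread('pics/top0.png'); s=cv2.imread('pics/scene0.png')
a=cv2.resize(t[185:265,390:475],None,fx=4.5,fy=4.5,interpolation=cv2.INTER_CUBIC)
b=cv2.resize(s[165:235,355:425],None,fx=5,fy=5,interpolation=cv2.INTER_CUBIC)
c=np.zeros((400,800,3),np.uint8); c[:a.shape[0],:a.shape[1]]=a; c[:b.shape[0],400:400+b.shape[1]]=b
cv2.imwrite('pics/crop1.png',c)
for y,x in((225,432),(215,425),(238,440)): print('top',t[y,x])
for y,x in((188,392),(208,392)): print('sc',s[y,x])
E
```

```text
top [ 56  85 115]
top [ 53  80 108]
top [ 99 124 142]
sc [ 55  90 127]
sc [37 54 74]
```

View pics/crop1.png

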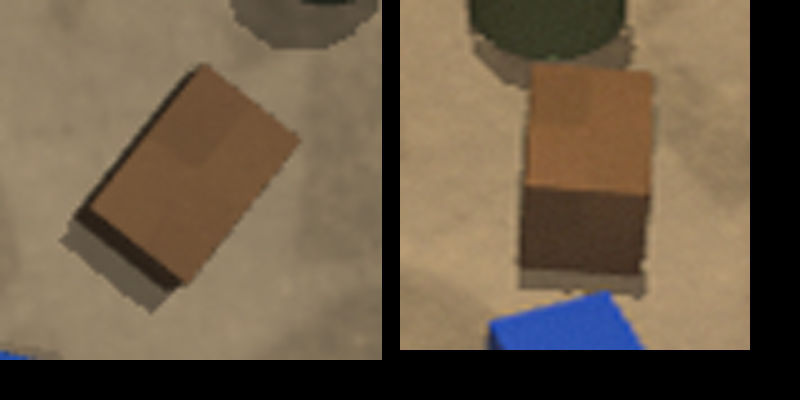

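The carton's lit top face shows clearly in both views: top about (410–457, 199–249), scene about (380–406, 178–204). No label can be seen from here. I'll triangulate the faces and check the sizes, including the other brown block.

```bash
cat > m.py <<'E'
from h import *
np.set_printoptions(precision=4,suppress=True)
def quad(im,box,f):
    x0,y0,x1,y1=box; m=np.zeros(im.shape[:2],np.uint8); m[y0:y1,x0:x1]=f(im[y0:y1,x0:x1].astype(int))
    c=max(cv2.findContours(m,cv2.RETR_EXTERNAL,cv2.CHAIN_APPROX_NONE)[0],key=cv2.contourArea)
    h=cv2.convexHull(c)
    for e in np.arange(1,12,.5):
        q=cv2.approxPolyDP(h,e,True)
        if len(q)<=4: break
    M=cv2.moments(c); return q[:,0].astype(float),np.array([M['m10']/M['m00'],M['m01']/M['m00']]),cv2.contourArea(c)
E
python3 - <<'E'
from m import *
t=cv2.imread('pics/top0.png'); s=cv2.imread('pics/scene0.png')
br=lambda a:((a[...,2]-a[...,0]>42)&(a[...,2]>85)).astype(np.uint8)
ye=lambda a:((a[...,2]>150)&(a[...,0]<90)&(a[...,1]>120)).astype(np.uint8)
wh=lambda a:((a.min(-1)>120)&(np.ptp(a,axis=-1)<40)).astype(np.uint8)
for nm,bt,bs,f in(('carton',(395,190,470,262),(370,172,415,225),br),('block',(90,285,165,345),(130,355,215,430),br),
   ('plate',(170,115,235,165),(140,190,205,240),ye),('floor',(172,188,245,245),(165,235,260,300),wh)):
    qt,ct,At=quad(t,bt,f); qs,cs,As=quad(s,bs,f)
    P,g=tri(ray('top',*ct),ray('scene',*cs))
    print(nm,'areas',At,As,'centroid tri',P,'gap',g)
    W=np.array([onz('top',u,v,P[2]) for u,v in qt]); print(qt.tolist(),'\n',W[:,:2].tolist(),'edges',np.linalg.norm(W-np.roll(W,-1,0),axis=1), 'c',W.mean(0))
    S=np.array([onz('scene',u,v,P[2]) for u,v in qs]); print(' scene',qs.tolist(),S.mean(0),'edges',np.linalg.norm(S-np.roll(S,-1,0),axis=1))
E
```

```text
carton areas 3989.5 1516.5 centroid tri [ 0.4596 -0.2966  0.0533] gap 0.014569334441682662
[[458.0, 196.0], [467.0, 246.0], [395.0, 260.0], [395.0, 190.0]] 
 [[0.5316432325785257, -0.3652731490951565], [0.4227513656080091, -0.3812023268133649], [0.3946916309489075, -0.2251334895277025], [0.5464593170238967, -0.22876191210631647]] edges [0.1101 0.1586 0.1518 0.1373] c [ 0.4739 -0.3001  0.0533]
 scene [[414.0, 172.0], [414.0, 224.0], [370.0, 224.0], [370.0, 176.0]] [ 0.4513 -0.2952  0.0533] edges [0.1848 0.1003 0.1688 0.1114]
block areas 2261.5 5413.5 centroid tri [0.2891 0.3624 0.0308] gap 0.024796686271746138
[[90.0, 285.0], [146.0, 292.0], [154.0, 320.0], [102.0, 336.0]] 
 [[0.3503877780560742, 0.43490006403846587], [0.3335657538994051, 0.31378744775247003], [0.27308309804950526, 0.29601371255335934], [0.24052528603372472, 0.4073588963797255]] edges [0.1223 0.063  0.116  0.1133] c [0.2994 0.363  0.0308]
 scene [[214.0, 355.0], [214.0, 429.0], [130.0, 429.0], [130.0, 355.0]] [0.279  0.3523 0.0308] edges [0.1537 0.1477 0.1561 0.1622]
plate areas 952.0 618.5 centroid tri [0.6514 0.1803
[... 287 characters left out ...]
 0.0881 0.0493 0.0884] c [0.6522 0.1822 0.0942]
 scene [[194.0, 211.0], [156.0, 227.0], [147.0, 215.0], [183.0, 199.0]] [0.6516 0.1784 0.0942] edges [0.0911 0.0463 0.0891 0.0502]
floor areas 2507.0 1213.5 centroid tri [0.4911 0.1734 0.0389] gap 0.00019377261209512506
[[237.0, 196.0], [238.0, 240.0], [183.0, 242.0], [183.0, 197.0]] 
 [[0.5397759472838086, 0.11519627534932458], [0.44333485309861087, 0.11330619014571183], [0.4405556374603758, 0.23244982621493623], [0.5390324452349754, 0.23286966536484563]] edges [0.0965 0.1192 0.0985 0.1177] c [0.4907 0.1735 0.0389]
 scene [[252.0, 262.0], [189.0, 296.0], [177.0, 277.0], [223.0, 253.0]] [0.4929 0.1651 0.0389] edges [0.1558 0.0614 0.1144 0.0714]
```

```bash
python3 - <<'E'
from m import *
t=cv2.imread('pics/top0.png'); s=cv2.imread('pics/scene0.png')
br=lambda a:((a[...,2]>1.75*a[...,0])&(a[...,2]>88)).astype(np.uint8)
for nm,bt,bs in(('carton',(395,190,470,262),(370,172,415,225)),('block',(90,285,165,345),(130,355,215,430))):
    qt,ct,At=quad(t,bt,br); qs,cs,As=quad(s,bs,br)
    P,g=tri(ray('top',*ct),ray('scene',*cs))
    print(nm,'areas',At,As,'tri',P,'gap',g)
    for n,q in(('top',qt),('scene',qs)):
        W=np.array([onz(n,u,v,P[2]) for u,v in q]);e=np.roll(W,-1,0)-W
        print(n,q.tolist(),'edges',np.linalg.norm(e,axis=1),'dir deg',np.degrees(np.arctan2(e[:,1],e[:,0]))%180,'c',W.mean(0))
print('floor18',onz('top',211,218.5,.018))
E
```

```text
carton areas 1065.0 587.0 tri [ 0.4719 -0.3106  0.0542] gap 0.0037800074218406563
top [[435.0, 199.0], [456.0, 216.0], [431.0, 247.0], [411.0, 229.0]] edges [0.0582 0.0869 0.0577 0.084 ] dir deg [ 49.7348 139.8186  46.8555 140.2155] c [ 0.474  -0.3096  0.0542]
scene [[405.0, 180.0], [403.0, 204.0], [380.0, 201.0], [381.0, 178.0]] edges [0.0873 0.0544 0.0839 0.0588] dir deg [137.8799  45.4797 140.8818  49.1529] c [ 0.4712 -0.3114  0.0542]
block areas 1383.0 1716.5 tri [0.284  0.3551 0.0265] gap 0.003285726540555169
top [[144.0, 293.0], [154.0, 320.0], [108.0, 337.0], [99.0, 311.0]] edges [0.0626 0.1048 0.0596 0.1038] dir deg [ 20.7105 109.5108  19.8228 111.1571] c [0.284  0.3571 0.0265]
scene [[182.0, 362.0], [203.0, 378.0], [161.0, 420.0], [138.0, 402.0]] edges [0.0569 0.1067 0.0599 0.1083] dir deg [ 18.6418 109.7651  20.2755 108.1708] c [0.2829 0.3524 0.0265]
floor18 [0.4935 0.1755 0.018 ]
```

Carton: centre (0.472, -0.310), top at z = 0.054, about 58 x 87 mm, and its width points along 49°. The other block is only 26 mm high, so it isn't the carton. The drawer floor centre is about (0.491, 0.175) with yaw 2.3°. I'll approach with the tool at yaw -40.5°.

Request:
{"name": "arm_command", "arguments": {
  "increments": [4, 4, -1, 0, 0, -7, 7.5, 7.5, -2, 0, 0, -14, 11, 11, -3, 0, 0, -21, 14.5, 14.5, -4, 0, 0, -28, 18, 18, -4, 0, 0, -35],
  "claw": 8.5,
  "force": 50
}}

```text
clock: 0.6
tool_pos: [0.3251, -0.4558, 0.1981]
ee_rot: [-3.14, 0.002, -0.382]
wrist_force: [1.7, -0.5, 0.5]
gripper_width: 0.0848
finger_force: 0.0
```

Request:
{"name": "arm_command", "arguments": {
  "increments": [3.5, 3.5, -1, 0, 0, -6, 7, 7, -2, 0, 0, -12, 10.5, 10.5, -4, 0, 0, -17, 14.1, 14.2, -6, 0, 0, -19, 14.1, 14.2, -7.8, 0, 0, -19]
}}

```text
clock: 1.1
tool_pos: [0.471, -0.31, 0.121]
ee_rot: [-3.138, -0.001, -0.701]
wrist_force: [0.3, 1.2, 0.6]
gripper_width: 0.0848
finger_force: 0.0
```

```bash
python3 - <<'E'
from m import *
t=shot('top','top1'); s=shot('scene','scene1'); print(robot.observe()['tool_pos'],robot.observe()['ee_rot'])
t=t[...,::-1]; s=s[...,::-1]
a=cv2.resize(t[165:285,370:490],None,fx=3.3,fy=3.3); b=cv2.resize(s[120:250,335:465],None,fx=3,fy=3)
c=np.zeros((400,800,3),np.uint8); c[:a.shape[0],:a.shape[1]]=a; c[:b.shape[0],400:400+b.shape[1]]=b
cv2.imwrite('pics/crop2.png',c)
E
```

```text
[ 0.4656 -0.3125  0.1188] [-3.1416  0.0057 -0.7037]
```

View pics/crop2.png

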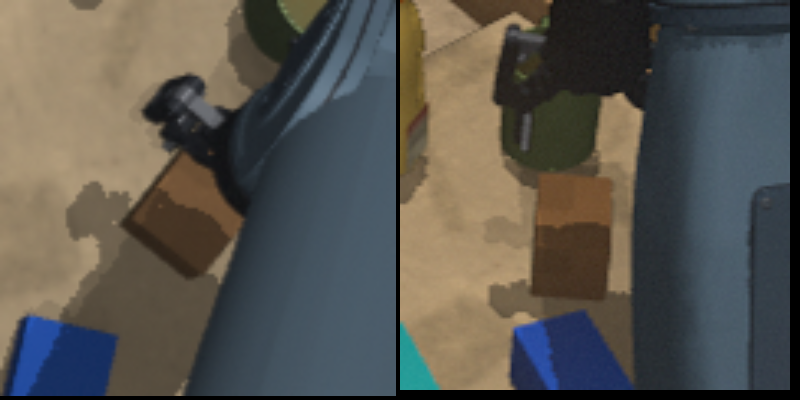

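The top view shows the left finger over the carton's upper left side at about (424,195). The arm hides the right finger. The scene view shows the carton unmoved, about (380–406, 178–219). I'll check the settled pose against a projection.

Request:
{"name": "arm_command", "arguments": {
  "increments": [0, 0, 0, 0, 0, 0, 0, 0, 0, 0, 0, 0, 0, 0, 0, 0, 0, 0, 0, 0, 0, 0, 0, 0, 0, 0, 0, 0, 0, 0]
}}

```text
clock: 1.7
tool_pos: [0.4656, -0.3168, 0.122]
ee_rot: [-3.142, -0.001, -0.71]
wrist_force: [-0.0, -0.1, 0.8]
gripper_width: 0.085
finger_force: 0.0
```

```bash
python3 - <<'E'
from m import *
o=robot.observe(); p=o['tool_pos']; print(p,o['ee_rot'],o['joint_pos'])
d=np.array([np.sin(o['ee_rot'][2]),-np.cos(o['ee_rot'][2]),0])
for r in(.043,.057):
  for z in(-.005,.03): print(proj('top',p-d*r+[0,0,z]),proj('scene',p-d*r+[0,0,z]),proj('top',p+d*r+[0,0,z]))
print('bottle-ish', onz('top',400,150,0))
E
```

```text
[ 0.4656 -0.3168  0.122 ] [-3.1415 -0.0008 -0.7097] [ 0.4472  0.5457  0.0925  1.8645 -0.0716  0.7337 -1.701 ]
[426.7972 210.1919] [379.4492 169.3096] [459.3453 236.9631]
[430.1374 207.9794] [380.5412 157.5037] [463.6658 235.5417]
[421.5171 205.8489] [373.4605 168.8307] [464.6623 241.3365]
[424.6988 203.5085] [374.4446 157.0269] [469.1436 240.0447]
bottle-ish [ 0.6466 -0.2498  0.    ]
```

Request:
{"name": "arm_command", "arguments": {
  "increments": [0.3, 0.3, 0, 0, 0, 0, 0.6, 0.7, -1, 0, 0, 0, 0.6, 0.7, -2, 0, 0, 0, 0.6, 0.7, -4, 0, 0, 0, 0.6, 0.7, -4, 0, 0, 0]
}}

```text
clock: 2.2
tool_pos: [0.4698, -0.3076, 0.0786]
ee_rot: [3.141, 0.005, -0.708]
wrist_force: [-0.6, 0.3, -0.6]
gripper_width: 0.085
finger_force: 0.0
```

Request:
{"name": "arm_command", "arguments": {
  "increments": [0, 0, 0, 0, 0, 0, 0, 0, 0, 0, 0, 0, 0, 0, 0, 0, 0, 0, 0, 0, 0, 0, 0, 0, 0, 0, 0, 0, 0, 0]
}}

```text
clock: 2.7
tool_pos: [0.472, -0.3093, 0.0819]
ee_rot: [-3.141, -0.001, -0.709]
wrist_force: [-0.5, -0.2, -0.6]
gripper_width: 0.0852
finger_force: 0.0
```

Request:
{"name": "arm_command", "arguments": {
  "increments": [0, 0, -1.5, 0, 0, 0, 0, 0, -3, 0, 0, 0, 0, 0, -4.5, 0, 0, 0, 0, 0, -5.5, 0, 0, 0, 0, 0, -6.2, 0, 0, 0]
}}

```text
clock: 3.2
tool_pos: [0.471, -0.3087, 0.0178]
ee_rot: [3.141, 0.002, -0.709]
wrist_force: [-0.3, 0.2, -0.1]
gripper_width: 0.0852
finger_force: 0.0
```

Request:
{"name": "arm_command", "arguments": {
  "increments": [0, 0, 0, 0, 0, 0, 0, 0, 0, 0, 0, 0, 0, 0, 0, 0, 0, 0, 0, 0, 0, 0, 0, 0, 0, 0, 0, 0, 0, 0]
}}

```text
clock: 3.7
tool_pos: [0.472, -0.3093, 0.02]
ee_rot: [-3.141, -0.001, -0.709]
wrist_force: [0.1, -0.6, -0.3]
gripper_width: 0.0847
finger_force: 0.0
```

Request:
{"name": "arm_command", "arguments": {
  "increments": [0, 0, 0, 0, 0, 0, 0, 0, 0, 0, 0, 0, 0, 0, 0, 0, 0, 0, 0, 0, 0, 0, 0, 0, 0, 0, 0, 0, 0, 0],
  "claw": 5.0,
  "force": 50
}}

```text
clock: 4.2
tool_pos: [0.4718, -0.3093, 0.0199]
ee_rot: [-3.142, -0.0, -0.709]
wrist_force: [-1.4, 0.4, 5.1]
gripper_width: 0.0596
finger_force: 54.9
```

Gripped at 60 mm with 55 N. Next I lift it, gently.

Request:
{"name": "arm_command", "arguments": {
  "increments": [0, 0, 0.5, 0, 0, 0, 0, 0, 2, 0, 0, 0, 0, 0, 4, 0, 0, 0, 0, 0, 6, 0, 0, 0, 0, 0, 8, 0, 0, 0]
}}

```text
clock: 4.7
tool_pos: [0.4713, -0.3089, 0.1008]
ee_rot: [3.142, 0.001, -0.709]
wrist_force: [0.1, 0.1, -5.8]
gripper_width: 0.0597
finger_force: 55.3
```

Request:
{"name": "arm_command", "arguments": {
  "increments": [0, 0, 2, 0, 0, 0, 0, 0, 4, 0, 0, 0, 0, 1, 5, 0, 0, 2, 0, 3, 6, 0, 0, 4, 0, 6, 6, 0, 0, 7]
}}

```text
clock: 5.2
tool_pos: [0.4719, -0.2497, 0.1609]
ee_rot: [3.141, -0.003, -0.586]
wrist_force: [1.0, -0.4, -5.5]
gripper_width: 0.0594
finger_force: 55.5
```

Request:
{"name": "arm_command", "arguments": {
  "increments": [0.2, 3.5, 0, 0, 0, 3, 0.4, 7, 0, 0, 0, 6, 0.6, 10.5, 0, 0, 0, 9, 0.8, 14, 0, 0, 0, 12, 1, 17.5, 0, 0, 0, 15]
}}

```text
clock: 5.7
tool_pos: [0.4807, -0.072, 0.1595]
ee_rot: [3.141, 0.001, -0.32]
wrist_force: [0.2, -0.5, -4.1]
gripper_width: 0.0595
finger_force: 55.3
```

Request:
{"name": "arm_command", "arguments": {
  "increments": [0.2, 3.5, 0, 0, 0, 3, 0.4, 7, 0, 0, 0, 6, 0.6, 10.5, 0, 0, 0, 9, 0.8, 14, 0, 0, 0, 12, 0.9, 17.5, 0, 0, 0, 15]
}}

```text
clock: 6.2
tool_pos: [0.4896, 0.1026, 0.1595]
ee_rot: [3.141, 0.001, -0.059]
wrist_force: [-0.0, 0.2, -4.9]
gripper_width: 0.0596
finger_force: 55.3
```

Request:
{"name": "arm_command", "arguments": {
  "increments": [0, 3, 0, 0, 0, 3, 0, 5.5, 0, 0, 0, 5, 0, 7, 0, 0, 0, 6, 0, 7.4, 0, 0, 0, 6, 0, 7.4, 0, 0, 0, 6]
}}

```text
clock: 6.7
tool_pos: [0.4903, 0.1744, 0.1594]
ee_rot: [3.141, 0.001, 0.042]
wrist_force: [-0.2, 0.0, -5.3]
gripper_width: 0.0597
finger_force: 55.4
```

Request:
{"name": "arm_command", "arguments": {
  "increments": [0, 0, 0, 0, 0, 0, 0, 0, 0, 0, 0, 0, 0, 0, 0, 0, 0, 0, 0, 0, 0, 0, 0, 0, 0, 0, 0, 0, 0, 0]
}}

```text
clock: 7.2
tool_pos: [0.4908, 0.1745, 0.1595]
ee_rot: [3.141, 0.0, 0.041]
wrist_force: [-0.0, -0.7, -6.8]
gripper_width: 0.0595
finger_force: 55.4
```

```bash
python3 - <<'E'
from m import *
t=shot('top','top2'); s=shot('scene','scene2'); o=robot.observe(); print(o['tool_pos'],o['ee_rot'],o['joint_pos'])
t=t[...,::-1]; s=s[...,::-1]
a=cv2.resize(t[110:330,130:350],None,fx=1.8,fy=1.8); b=cv2.resize(s[150:350,120:320],None,fx=2,fy=2)
c=np.zeros((400,800,3),np.uint8); c[:a.shape[0],:a.shape[1]]=a; c[:b.shape[0],400:400+b.shape[1]]=b
cv2.imwrite('pics/crop3.png',c)
E
```

```text
[0.4908 0.1747 0.1596] [ 3.1416 -0.      0.0417] [-0.2771  0.4352 -0.1892  1.9368  0.1131  0.7797 -2.0588]
```

View pics/crop3.png

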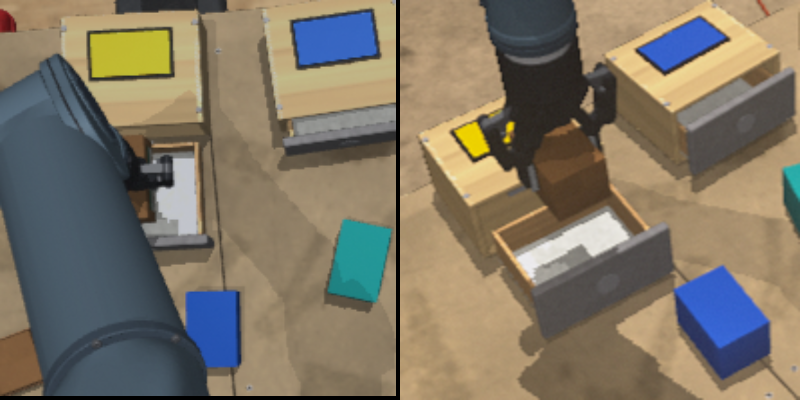

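The top view shows the carton held over the open drawer, with its right edge at about (213,185–232). The scene view shows the carton's front bottom edge at about (201,258)–(224,247). I'll check those against the predictions.

```bash
python3 - <<'E'
from m import *
for u,v in((201.5,258.5),(224,247.5)): print('carton bottom corner',onz('scene',u,v,.14))
f=lambda x,y:((x-400)/2+120,y/2+150)
for nm,p in(('panel top R',(672,227)),('panel top L',(533,283)),('L wall top front',(533,280)),('back L wall',(493,232)),('back R wall',(600,190))):
    print(nm,onz('scene',*f(*p),.082 if 'panel' in nm else .058))
g=lambda x,y:(x/1.8+130,y/1.8+110)
print('R wall inner front',onz('top',*g(194,235),.058),'panel outer R top',onz('top',*g(211,243),.082))
# fl0 panel mask: dark-grey top edge in top0
for u,v in((171.5,249),(246.5,246)): print('panel0',onz('top',u,v,.06))
E
```

```text
carton bottom corner [0.4479 0.1936 0.14  ]
carton bottom corner [0.45   0.1428 0.14  ]
panel top R [0.4244 0.0885 0.082 ]
panel top L [0.4357 0.2414 0.082 ]
L wall top front [0.4592 0.2345 0.058 ]
back L wall [0.5428 0.242  0.058 ]
back R wall [0.535  0.1188 0.058 ]
R wall inner front [0.4407 0.1113 0.058 ] panel outer R top [0.4292 0.0885 0.082 ]
panel0 [0.4243 0.2521 0.06  ]
panel0 [0.4286 0.0925 0.06  ]
```

Request:
{"name": "arm_command", "arguments": {
  "increments": [0, 0, -2, 0, 0, 0, 0, 0, -4, 0, 0, 0, 0, 0, -6, 0, 0, 0, 0, 0, -8, 0, 0, 0, 0, 0, -9, 0, 0, 0]
}}

```text
clock: 7.8
tool_pos: [0.4899, 0.1745, 0.0681]
ee_rot: [3.141, 0.002, 0.042]
wrist_force: [-0.7, -0.9, -5.2]
gripper_width: 0.0594
finger_force: 55.4
```

Request:
{"name": "arm_command", "arguments": {
  "increments": [0, 0, -0.5, 0, 0, 0, 0, 0, -1, 0, 0, 0, 0, 0, -1.5, 0, 0, 0, 0, 0, -2, 0, 0, 0, 0, 0, -2.4, 0, 0, 0]
}}

```text
clock: 8.3
tool_pos: [0.491, 0.1749, 0.0455]
ee_rot: [-3.141, -0.0, 0.042]
wrist_force: [-0.4, -0.8, -5.2]
gripper_width: 0.0593
finger_force: 55.4
```

Request:
{"name": "arm_command", "arguments": {
  "increments": [0, 0, -0.1, 0, 0, 0, 0, 0, -0.2, 0, 0, 0, 0, 0, -0.4, 0, 0, 0, 0, 0, -0.5, 0, 0, 0, 0, 0, -0.5, 0, 0, 0]
}}

```text
clock: 8.8
tool_pos: [0.4907, 0.1748, 0.0405]
ee_rot: [3.142, 0.0, 0.042]
wrist_force: [0.2, -0.1, -5.5]
gripper_width: 0.0593
finger_force: 55.4
```

Still about 2–3 mm above the floor, so I keep lowering until contact.

Request:
{"name": "arm_command", "arguments": {
  "increments": [0, 0, -0.1, 0, 0, 0, 0, 0, -0.15, 0, 0, 0, 0, 0, -0.2, 0, 0, 0, 0, 0, -0.25, 0, 0, 0, 0, 0, -0.25, 0, 0, 0]
}}

```text
clock: 9.3
tool_pos: [0.4907, 0.1748, 0.038]
ee_rot: [3.142, 0.0, 0.042]
wrist_force: [0.0, 0.1, -4.9]
gripper_width: 0.0593
finger_force: 55.7
```

Request:
{"name": "arm_command", "arguments": {
  "increments": [0, 0, -0.05, 0, 0, 0, 0, 0, -0.1, 0, 0, 0, 0, 0, -0.1, 0, 0, 0, 0, 0, -0.1, 0, 0, 0, 0, 0, -0.1, 0, 0, 0]
}}

```text
clock: 9.8
tool_pos: [0.4914, 0.1749, 0.0379]
ee_rot: [-3.142, -0.001, 0.042]
wrist_force: [-1.5, -2.1, 5.0]
gripper_width: 0.0597
finger_force: 56.8
```

Contact: the vertical wrist force went from -5 to +5 N. I release moderately (7.5 cm), so the finger backs stay clear of the drawer walls.

Request:
{"name": "arm_command", "arguments": {
  "increments": [0, 0, 0, 0, 0, 0, 0, 0, 0, 0, 0, 0, 0, 0, 0, 0, 0, 0, 0, 0, 0, 0, 0, 0, 0, 0, 0, 0, 0, 0],
  "claw": 7.5
}}

```text
clock: 10.3
tool_pos: [0.4908, 0.1749, 0.0371]
ee_rot: [-3.142, -0.0, 0.042]
wrist_force: [0.3, -0.5, 0.3]
gripper_width: 0.0751
finger_force: 0.0
```

Request:
{"name": "arm_command", "arguments": {
  "increments": [0, 0, 0, 0, 0, 0, 0, 0, 0.5, 0, 0, 0, 0, 0, 1.5, 0, 0, 0, 0, 0, 3, 0, 0, 0, 0, 0, 5, 0, 0, 0]
}}

```text
clock: 10.8
tool_pos: [0.4904, 0.1747, 0.0878]
ee_rot: [3.141, 0.001, 0.042]
wrist_force: [0.8, 0.3, 0.7]
gripper_width: 0.0747
finger_force: 0.0
```

Request:
{"name": "arm_command", "arguments": {
  "increments": [0, 0, 3, 0, 0, 0, 0, 0, 6, 0, 0, 0, -2, 0, 8, 0, 0, 0, -5, 0, 8, 0, 0, 0, -8, 0, 8, 0, 0, 0],
  "claw": 0
}}

```text
clock: 11.3
tool_pos: [0.4105, 0.175, 0.1685]
ee_rot: [-3.141, -0.003, 0.041]
wrist_force: [-0.8, 0.2, 0.2]
gripper_width: 0.0016
finger_force: 0.0
```

Request:
{"name": "arm_command", "arguments": {
  "increments": [-1, -0.2, 0, 0, 0, 0, -2, -0.4, 0, 0, 0, 0, -2, -0.4, -2.5, 0, 0, 0, -2, -0.4, -5, 0, 0, 0, -2, -0.4, -5, 0, 0, 0]
}}

```text
clock: 11.8
tool_pos: [0.3897, 0.1699, 0.1153]
ee_rot: [3.14, 0.004, 0.042]
wrist_force: [-0.0, 0.2, -0.8]
gripper_width: 0.0004
finger_force: 0.0
```

```bash
python3 - <<'E'
from m import *
t=shot('top','top3'); s=shot('scene','scene3'); o=robot.observe(); print(o['tool_pos'],o['ee_rot'],o['joint_pos'])
t=t[...,::-1]; s=s[...,::-1]
a=cv2.resize(t[110:330,130:350],None,fx=1.8,fy=1.8); b=cv2.resize(s[150:350,120:320],None,fx=2,fy=2)
c=np.zeros((400,800,3),np.uint8); c[:a.shape[0],:a.shape[1]]=a; c[:b.shape[0],400:400+b.shape[1]]=b
cv2.imwrite('pics/crop4.png',c)
E
```

```text
[0.3911 0.1708 0.1174] [3.1414 0.0004 0.0414] [-0.3403  0.3773 -0.2075  2.1874  0.137   0.589  -2.1771]
```

View pics/crop4.png

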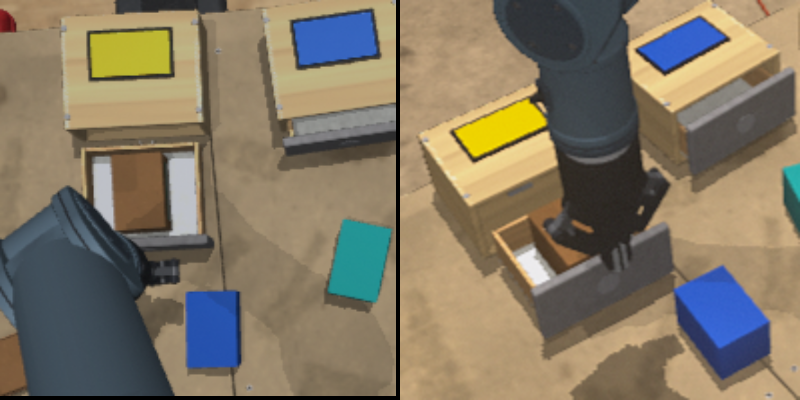

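The carton lies flat and straight in the open drawer (top crop (140,190)), clear of the walls. The fingers are in front of the panel at (165,272), and unit_b is still shut. I'll lower in front of the panel and push.

Request:
{"name": "arm_command", "arguments": {
  "increments": [0, 0, -2, 0, 0, 0, 0, 0, -4, 0, 0, 0, 0, 0, -6.5, 0, 0, 0, 0, 0, -6.5, 0, 0, 0, 0.5, 0, -6.5, 0, 0, 0]
}}

```text
clock: 12.4
tool_pos: [0.3959, 0.171, 0.0529]
ee_rot: [3.141, 0.0, 0.042]
wrist_force: [-0.8, -0.5, 1.0]
gripper_width: -0.0
finger_force: 0.0
```

Request:
{"name": "arm_command", "arguments": {
  "increments": [0.6, 0, 0, 0, 0, 0, 1.2, 0, 0, 0, 0, 0, 1.8, 0.1, 0, 0, 0, 0, 2.4, 0.1, 0, 0, 0, 0, 3, 0.1, 0, 0, 0, 0]
}}

```text
clock: 12.9
tool_pos: [0.4256, 0.172, 0.0521]
ee_rot: [3.142, 0.001, 0.042]
wrist_force: [-3.2, 0.5, 1.3]
gripper_width: -0.0001
finger_force: 1.6
```

Request:
{"name": "arm_command", "arguments": {
  "increments": [0.8, 0, 0, 0, 0, 0, 1.6, 0.1, 0, 0, 0, 0, 2.4, 0.1, 0, 0, 0, 0, 3.2, 0.1, 0, 0, 0, 0, 4, 0.2, 0, 0, 0, 0]
}}

```text
clock: 13.4
tool_pos: [0.466, 0.1735, 0.0519]
ee_rot: [3.141, 0.001, 0.042]
wrist_force: [-5.2, -2.2, 2.7]
gripper_width: -0.0003
finger_force: 2.3
```

Request:
{"name": "arm_command", "arguments": {
  "increments": [0.8, 0, 0, 0, 0, 0, 1.6, 0.1, 0, 0, 0, 0, 2.4, 0.1, 0, 0, 0, 0, 3.2, 0.1, 0, 0, 0, 0, 4, 0.2, 0, 0, 0, 0]
}}

```text
clock: 13.9
tool_pos: [0.5058, 0.1752, 0.0519]
ee_rot: [3.141, 0.001, 0.042]
wrist_force: [-6.0, -2.0, 3.9]
gripper_width: -0.0
finger_force: 3.0
```

Request:
{"name": "arm_command", "arguments": {
  "increments": [0.4, 0, 0, 0, 0, 0, 0.8, 0, 0, 0, 0, 0, 1.2, 0, 0, 0, 0, 0, 1.5, 0.1, 0, 0, 0, 0, 1.7, 0.1, 0, 0, 0, 0]
}}

```text
clock: 14.4
tool_pos: [0.5225, 0.176, 0.0518]
ee_rot: [3.14, 0.001, 0.041]
wrist_force: [-5.0, -1.3, 3.0]
gripper_width: 0.0001
finger_force: 2.9
```

Request:
{"name": "arm_command", "arguments": {
  "increments": [0.15, 0, 0, 0, 0, 0, 0.3, 0, 0, 0, 0, 0, 0.45, 0, 0, 0, 0, 0, 0.6, 0, 0, 0, 0, 0, 0.7, 0, 0, 0, 0, 0]
}}

```text
clock: 14.9
tool_pos: [0.5293, 0.1763, 0.0518]
ee_rot: [3.141, 0.001, 0.042]
wrist_force: [-6.2, -0.2, 2.5]
gripper_width: 0.0002
finger_force: 3.0
```

Request:
{"name": "arm_command", "arguments": {
  "increments": [0.1, 0, 0, 0, 0, 0, 0.2, 0, 0, 0, 0, 0, 0.3, 0, 0, 0, 0, 0, 0.4, 0, 0, 0, 0, 0, 0.5, 0, 0, 0, 0, 0]
}}

```text
clock: 15.4
tool_pos: [0.5341, 0.1765, 0.0518]
ee_rot: [3.141, 0.002, 0.042]
wrist_force: [-6.5, -0.7, 2.7]
gripper_width: -0.0
finger_force: 3.2
```

Request:
{"name": "arm_command", "arguments": {
  "increments": [0.1, 0, 0, 0, 0, 0, 0.2, 0, 0, 0, 0, 0, 0.3, 0, 0, 0, 0, 0, 0.4, 0, 0, 0, 0, 0, 0.4, 0, 0, 0, 0, 0]
}}

```text
clock: 15.9
tool_pos: [0.5383, 0.1766, 0.0518]
ee_rot: [3.141, 0.001, 0.042]
wrist_force: [-4.9, -0.5, 2.0]
gripper_width: 0.0001
finger_force: 2.8
```

Request:
{"name": "arm_command", "arguments": {
  "increments": [0.1, 0, 0, 0, 0, 0, 0.15, 0, 0, 0, 0, 0, 0.2, 0, 0, 0, 0, 0, 0.25, 0, 0, 0, 0, 0, 0.25, 0, 0, 0, 0, 0]
}}

```text
clock: 16.4
tool_pos: [0.5404, 0.1767, 0.0518]
ee_rot: [3.141, 0.002, 0.042]
wrist_force: [-6.6, -1.0, 3.2]
gripper_width: -0.0001
finger_force: 3.3
```

Request:
{"name": "arm_command", "arguments": {
  "increments": [0.05, 0, 0, 0, 0, 0, 0.1, 0, 0, 0, 0, 0, 0.15, 0, 0, 0, 0, 0, 0.2, 0, 0, 0, 0, 0, 0.2, 0, 0, 0, 0, 0]
}}

```text
clock: 16.9
tool_pos: [0.5404, 0.1767, 0.0517]
ee_rot: [3.14, 0.006, 0.043]
wrist_force: [-12.7, -1.1, 8.5]
gripper_width: 0.0001
finger_force: 6.1
```

The buffer is reached (force rising to 13 N), so the drawer is right in. I release it slowly and follow it out.

Request:
{"name": "arm_command", "arguments": {
  "increments": [-0.5, 0, 0, 0, 0, 0, -1, 0, 0, 0, 0, 0, -1.5, -0.1, 0, 0, 0, 0, -2, -0.1, 0, 0, 0, 0, -2.5, -0.1, 0, 0, 0, 0]
}}

```text
clock: 17.4
tool_pos: [0.5196, 0.1759, 0.0526]
ee_rot: [-3.141, -0.003, 0.041]
wrist_force: [-0.3, 1.1, 0.6]
gripper_width: -0.0001
finger_force: 0.0
```

Request:
{"name": "arm_command", "arguments": {
  "increments": [-1, 0, 0, 0, 0, 0, -2, 0, 0, 0, 0, 0, -3, -0.1, 0, 0, 0, 0, -4.5, -0.1, 0, 0, 0, 0, -6, -0.1, 0, 0, 0, 0]
}}

```text
clock: 17.9
tool_pos: [0.4572, 0.1747, 0.0521]
ee_rot: [-3.142, -0.0, 0.042]
wrist_force: [0.3, 0.5, -0.3]
gripper_width: 0.0003
finger_force: 0.0
```

The drawer isn't following: no force on the fingers while backing off. I'll raise the arm, move it aside and look.

Request:
{"name": "arm_command", "arguments": {
  "increments": [-1, 0, 2, 0, 0, 0, -1.5, -2, 6, 0, 0, 0, -1.5, -5, 10, 0, 0, 0, -1.5, -9, 13, 0, 0, 0, -1.5, -13, 14, 0, 0, 0]
}}

```text
clock: 18.4
tool_pos: [0.4443, 0.0441, 0.1951]
ee_rot: [-3.141, -0.006, 0.043]
wrist_force: [0.4, -0.5, -0.5]
gripper_width: 0.0005
finger_force: 0.0
```

Request:
{"name": "arm_command", "arguments": {
  "increments": [0, -4, 0, 0, 0, 0, 0, -8, 0, 0, 0, 0, 0, -12, 0, 0, 0, 0, 0, -16, 0, 0, 0, 0, 0, -20, 0, 0, 0, 0]
}}

```text
clock: 18.9
tool_pos: [0.4425, -0.1565, 0.1921]
ee_rot: [3.141, -0.0, 0.042]
wrist_force: [0.9, -0.5, 0.0]
gripper_width: 0.0001
finger_force: 0.0
```

```bash
python3 - <<'E'
from m import *
t=shot('top','top4'); s=shot('scene','scene4'); o=robot.observe(); print(o['clock'],o['tool_pos'])
t=t[...,::-1]; s=s[...,::-1]
a=cv2.resize(t[90:310,130:350],None,fx=1.8,fy=1.8); b=cv2.resize(s[130:330,120:320],None,fx=2,fy=2)
c=np.zeros((400,800,3),np.uint8); c[:a.shape[0],:a.shape[1]]=a; c[:b.shape[0],400:400+b.shape[1]]=b
cv2.imwrite('pics/crop5.png',c)
E
```

```text
19.0 [ 0.442  -0.1607  0.1921]
```

View pics/crop5.png

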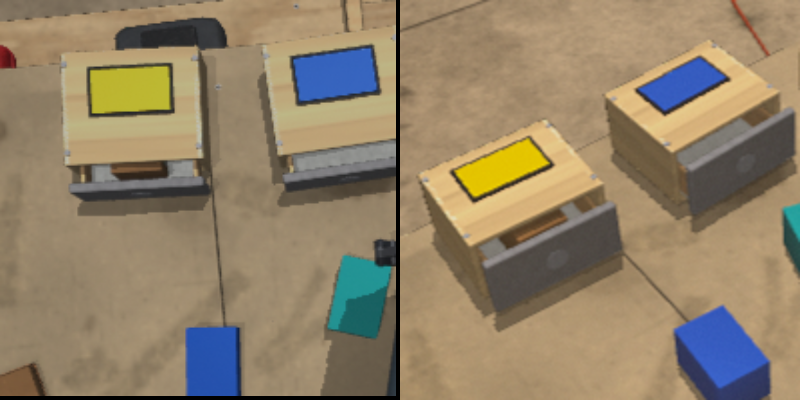

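The yellow unit's drawer now stands 30 mm out like the shut one beside it: panel edge at top crop rows 188–198, with the carton visible inside and flat. It stayed in after release. Unit_b is unchanged and the arm touches nothing, so I let it settle and hand in.

Request:
{"name": "arm_command", "arguments": {
  "increments": [0, 0, 1, 0, 0, 0, 0, 0, 2, 0, 0, 0, 0, 0, 2, 0, 0, 0, 0, 0, 2, 0, 0, 0, 0, 0, 2, 0, 0, 0]
}}

```text
clock: 19.5
tool_pos: [0.4432, -0.1545, 0.212]
ee_rot: [-3.142, 0.0, 0.043]
wrist_force: [0.4, -0.1, -0.8]
gripper_width: 0.0002
finger_force: 0.0
```

```bash
python3 - <<'E'
from m import *
a=vision.camera('top').astype(int); b=cv2.imread('pics/top4.png')[...,::-1].astype(int)
d=abs(a-b)[100:220,160:252].max(); print('change at drawer a',d)
if d<60: print(robot.close_job())
E
```

```text
change at drawer a 5
the job is handed in; nothing more can be done
None
```

The screw carton is upright in the drawer of the yellow-plate unit (unit_a), that drawer stayed shut after the push, unit_b's drawer is still shut as found, and the job was handed in at about 19.5 s; no verdict was returned.

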